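# Find the full tin by its weight, stack the other two, hold the full one up

## Robot

A 7-joint arm with a two-finger parallel gripper is mounted at the origin on a cart in front of the work surface, level with it; the furniture and walls round the work are solid. World frame = base frame: x ahead of the robot, y to its left, z up, the work surface at z = 0. Lengths are in mm, angles in rad, forces in N, time in s.
With the tool pointing down it reaches from about 400 to 875 mm from the base axis. Payload 6.5 kg.
Tool frame: the origin (TCP) lies at the very end of the fingers, on their centre line; the grasp point (between the pads) lies 19 mm behind it; z points along the fingers, y is the line along which they close (so a half turn about z gives the same grasp; the last joint's range is limited). The gripper opens to 88 mm and grips with 3 to 60 N. Pads are 18 mm wide; open, the fingers measure 123 mm over their backs; the gripper's body (75 mm by 187 mm) begins 45 mm behind the grasp point.
Start: joints at [1.277, 0.536, -0.004, 1.538, 0.003, 1.067, -0.071], TCP at [146.789, -633.201, 238.716] pointing down, gripper open.
Joint ranges: [-2.7, 2.7], [-0.37, 2.16], [-1.27, 1.26], [0.24, 2.4], [-1.31, 4.45], [0.19, 1.91], [-2.76, 2.76]. Speed limits (rad/s): [2.39, 2.39, 3.14, 3.14, 3.14, 3.14, 3.14].

## Interface

Orientations are given as a rotation vector (axis times angle).
In Python, from cell import robot gives the robot as it stands.
- The arm moves only by the tool step_arm, never from a script. Its arguments are lists of equal length, an entry for each row: "grip": the opening, from -1 (shut) to 1 (fully open), so that 0 is half open; "dp": the shift along the world's x, y, z in cm, a list of three; "spin": the turn about the world's z in rad. A call has 1 to 20 rows; each row shifts and turns the commanded pose from where the row before left it; what a row does not reach is not made up. A row lasts 1/12 s, in which the tool goes at most 41.7 mm and 7.16 degrees, less where a joint would pass 70% of its speed; a pose out of reach is approached as far as the arm can. A call with a gripper value outside its range is refused whole. The fingers move at their own pace and stop on an object; the grip force is fixed at half the most. Time passes only in rows, so rows that do not move let the fingers close. It gives the time, the measured TCP pose, the force, the opening and the grip force at its end, in the units of the state.
- robot.read_state(): the state, without advancing time (a new reading comes with each control period).
- robot.snapshot(name): name is "scene" or "top" or "wrist"; returns the picture (420x560x3 uint8, red, green, blue); there is no depth.
- robot.camera_params(name): a dict with "K" (3x3 intrinsics, pixels), "extrinsics" (4x4, takes a point from camera to world coordinates); the wrist camera has in their place "hand_eye" (4x4, takes a point from camera to tool coordinates, whose origin is the TCP and whose axes are the flange's). Camera axes: x right, y up, looking along -z (the intrinsics and any distortion apply to the point x, -y, -z); pixel columns grow to the right and rows downward; lengths in mm; the calibration is good to about 2 mm. A picture is of the moment at which its call begins: read the wrist's pose just before it. camera_params takes no time and is no camera call.
- robot.job_done(): hands the job in; it is judged then, once.
The state is a dict: "time": time; "joints": joint angles; "qd": joint speeds; "effort": joint torques, N m; "tool_pos": TCP position; "tool_rot": TCP orientation; "force": force on the tool from outside, world axes, zero at the start; "wrist_torque": the same for the moment, N m; "width": opening from 0.0 (shut) to 1.0 (fully open); "finger_force": force on a finger pad.
Only numpy, scipy, OpenCV 4.12 (cv2) and the standard library are available. Lean on these libraries where they do the work, as an engineer would, in place of code of your own. Each camera call takes 0.05 s, during which the arm holds its last target. There are 200 camera calls.

## Task

Three green tins look alike and are closed, but only one is full: lift them to feel which is the heaviest. Stack the two lighter tins on the cream tin, squarely one on the other in either order, each sitting fully down over the round lid below it; then take up the full tin and finish with the gripper still holding it, steady and upright, at least 10 cm clear of the worktop and touching no other tin. Leave the column standing and do not disturb the ramekin, egg cup and onion behind the tins.

Things in the scene. Friction and masses are not known exactly. Their poses are not given: they have to be found in the camera images.
- tin_a_centre (a point): one of three green tins that look alike, 60 x 60 mm square, 72 mm high to the flat shoulder. This point is the centre, 36 mm above the underside; z up, x and y square to the sides. The full tin, at random any of the three, weighs 0.40 to 0.49 kg, each of the others 0.16 to 0.27 kg. Contents are packed tight; the lid stays shut
- tin_a: the same green tin, origin at the centre of its underside. A round lid, 47 mm across, bevelled, stands 3.5 mm above the shoulder. The base is hollowed 5 mm deep (54 mm square inside), so it drops over the lid of the tin below with 3.5 mm play each way; stacked tins stand 72 mm one above the other
- tin_b_centre (a point): another of the three green tins, with the sizes of tin_a and at random the full one or a lighter one; its centre, 36 mm above its underside
- tin_b: the same tin as tin_b_centre, origin at the centre of its underside
- tin_c_centre (a point): another of the three green tins, with the sizes of tin_a and at random the full one or a lighter one; its centre, 36 mm above its underside
- tin_c: the same tin as tin_c_centre, origin at the centre of its underside
- tin_base_centre (a point): the cream tin, the foot of the column: same shape and sizes as the green tins, 0.45 kg, loose, stands on the worktop at any yaw; its centre, 36 mm above its underside
- tin_base: the same cream tin, origin at the centre of its underside
- ramekin: white ramekin standing behind the tins, 97 mm across, 42 mm high; origin under its centre; not to be disturbed
- egg_cup: pale egg cup behind the tins, 50 mm across, 61 mm high; origin under its centre; not to be disturbed
- onion: small brown onion behind the tins, about 41 mm across and 40 mm high; origin under its centre; not to be disturbed

How it is judged (in metres and radians):
On the way, in this order (a step that is already met when the one before it is completed fails the run):
1. a lighter green tin sits squarely on the cream tin, let go (pack_full_c0 is what the full tin holds, out of sight) (((distance between tin_a_centre and pack_full_c0 above 0.05 m and (horizontal distance between tin_a_centre and tin_base_centre below 0.006 m and z of tin_a_centre in the frame of tin_base_centre between 0.069 and 0.075 m) and angle between tin_a_centre's own z axis and vertical below 0.06 rad and (angle between the x axis of tin_a_centre and the x axis of tin_base_centre, either way round below 0.15 rad or angle between the x axis of tin_a_centre and the y axis of tin_base_centre, either way round below 0.15 rad) and contact force between tin_a and the fingers below 0.3 N) or (distance between tin_b_centre and pack_full_c0 above 0.05 m and (horizontal distance between tin_b_centre and tin_base_centre below 0.006 m and z of tin_b_centre in the frame of tin_base_centre between 0.069 and 0.075 m) and angle between tin_b_centre's own z axis and vertical below 0.06 rad and (angle between the x axis of tin_b_centre and the x axis of tin_base_centre, either way round below 0.15 rad or angle between the x axis of tin_b_centre and the y axis of tin_base_centre, either way round below 0.15 rad) and contact force between tin_b and the fingers below 0.3 N) or (distance between tin_c_centre and pack_full_c0 above 0.05 m and (horizontal distance between tin_c_centre and tin_base_centre below 0.006 m and z of tin_c_centre in the frame of tin_base_centre between 0.069 and 0.075 m) and angle between tin_c_centre's own z axis and vertical below 0.06 rad and (angle between the x axis of tin_c_centre and the x axis of tin_base_centre, either way round below 0.15 rad or angle between the x axis of tin_c_centre and the y axis of tin_base_centre, either way round below 0.15 rad) and contact force between tin_c and the fingers below 0.3 N))), for 0.2 s.
2. both lighter tins stand squarely in the column, let go ((distance between tin_a_centre and pack_full_c0 below 0.03 m or (distance between tin_a_centre and pack_full_c0 above 0.05 m and ((horizontal distance between tin_a_centre and tin_base_centre below 0.006 m and z of tin_a_centre in the frame of tin_base_centre between 0.069 and 0.075 m) or (horizontal distance between tin_a_centre and tin_base_centre below 0.012 m and z of tin_a_centre in the frame of tin_base_centre between 0.141 and 0.147 m)) and angle between tin_a_centre's own z axis and vertical below 0.06 rad and (angle between the x axis of tin_a_centre and the x axis of tin_base_centre, either way round below 0.15 rad or angle between the x axis of tin_a_centre and the y axis of tin_base_centre, either way round below 0.15 rad) and contact force between tin_a and the fingers below 0.3 N)) and (distance between tin_b_centre and pack_full_c0 below 0.03 m or (distance between tin_b_centre and pack_full_c0 above 0.05 m and ((horizontal distance between tin_b_centre and tin_base_centre below 0.006 m and z of tin_b_centre in the frame of tin_base_centre between 0.069 and 0.075 m) or (horizontal distance between tin_b_centre and tin_base_centre below 0.012 m and z of tin_b_centre in the frame of tin_base_centre between 0.141 and 0.147 m)) and angle between tin_b_centre's own z axis and vertical below 0.06 rad and (angle between the x axis of tin_b_centre and the x axis of tin_base_centre, either way round below 0.15 rad or angle between the x axis of tin_b_centre and the y axis of tin_base_centre, either way round below 0.15 rad) and contact force between tin_b and the fingers below 0.3 N)) and (distance between tin_c_centre and pack_full_c0 below 0.03 m or (distance between tin_c_centre and pack_full_c0 above 0.05 m and ((horizontal distance between tin_c_centre and tin_base_centre below 0.006 m and z of tin_c_centre in the frame of tin_base_centre between 0.069 and 0.075 m) or (horizontal distance between tin_c_centre and tin_base_centre below 0.012 m and z of tin_c_centre in the frame of tin_base_centre between 0.141 and 0.147 m)) and angle between tin_c_centre's own z axis and vertical below 0.06 rad and (angle between the x axis of tin_c_centre and the x axis of tin_base_centre, either way round below 0.15 rad or angle between the x axis of tin_c_centre and the y axis of tin_base_centre, either way round below 0.15 rad) and contact force between tin_c and the fingers below 0.3 N))), for 0.2 s.
At the end, for the whole second after the job is handed in: On the cream tin both lighter tins are seated (height within 3 mm, 6 mm off centre per tier, within 0.15 rad of square, upright, released). The fingers hold the full tin still, underside 10 cm clear, within 0.25 rad of upright, touching no other tin (((distance between tin_a_centre and pack_full_c0 below 0.03 m and height (world z) of tin_a_centre above 0.136 m and angle between tin_a_centre's own z axis and vertical below 0.25 rad and linear speed of tin_a below 0.05 m/s and contact force between tin_a and the fingers above 1 N and contact force between tin_a and tin_b below 0.3 N and contact force between tin_a and tin_c below 0.3 N and contact force between tin_a and tin_base below 0.3 N) or (distance between tin_a_centre and pack_full_c0 above 0.05 m and ((horizontal distance between tin_a_centre and tin_base_centre below 0.006 m and z of tin_a_centre in the frame of tin_base_centre between 0.069 and 0.075 m) or (horizontal distance between tin_a_centre and tin_base_centre below 0.012 m and z of tin_a_centre in the frame of tin_base_centre between 0.141 and 0.147 m)) and angle between tin_a_centre's own z axis and vertical below 0.06 rad and (angle between the x axis of tin_a_centre and the x axis of tin_base_centre, either way round below 0.15 rad or angle between the x axis of tin_a_centre and the y axis of tin_base_centre, either way round below 0.15 rad) and contact force between tin_a and the fingers below 0.3 N)) and ((distance between tin_b_centre and pack_full_c0 below 0.03 m and height (world z) of tin_b_centre above 0.136 m and angle between tin_b_centre's own z axis and vertical below 0.25 rad and linear speed of tin_b below 0.05 m/s and contact force between tin_b and the fingers above 1 N and contact force between tin_b and tin_a below 0.3 N and contact force between tin_b and tin_c below 0.3 N and contact force between tin_b and tin_base below 0.3 N) or (distance between tin_b_centre and pack_full_c0 above 0.05 m and ((horizontal distance between tin_b_centre and tin_base_centre below 0.006 m and z of tin_b_centre in the frame of tin_base_centre between 0.069 and 0.075 m) or (horizontal distance between tin_b_centre and tin_base_centre below 0.012 m and z of tin_b_centre in the frame of tin_base_centre between 0.141 and 0.147 m)) and angle between tin_b_centre's own z axis and vertical below 0.06 rad and (angle between the x axis of tin_b_centre and the x axis of tin_base_centre, either way round below 0.15 rad or angle between the x axis of tin_b_centre and the y axis of tin_base_centre, either way round below 0.15 rad) and contact force between tin_b and the fingers below 0.3 N)) and ((distance between tin_c_centre and pack_full_c0 below 0.03 m and height (world z) of tin_c_centre above 0.136 m and angle between tin_c_centre's own z axis and vertical below 0.25 rad and linear speed of tin_c below 0.05 m/s and contact force between tin_c and the fingers above 1 N and contact force between tin_c and tin_a below 0.3 N and contact force between tin_c and tin_b below 0.3 N and contact force between tin_c and tin_base below 0.3 N) or (distance between tin_c_centre and pack_full_c0 above 0.05 m and ((horizontal distance between tin_c_centre and tin_base_centre below 0.006 m and z of tin_c_centre in the frame of tin_base_centre between 0.069 and 0.075 m) or (horizontal distance between tin_c_centre and tin_base_centre below 0.012 m and z of tin_c_centre in the frame of tin_base_centre between 0.141 and 0.147 m)) and angle between tin_c_centre's own z axis and vertical below 0.06 rad and (angle between the x axis of tin_c_centre and the x axis of tin_base_centre, either way round below 0.15 rad or angle between the x axis of tin_c_centre and the y axis of tin_base_centre, either way round below 0.15 rad) and contact force between tin_c and the fingers below 0.3 N))); the arm keeps its last pose, push and grip.
It fails at once if the ramekin is shifted by more than 4 cm (distance of ramekin from where it was at the start of the episode above 0.04 m).
It fails at once if the egg cup is shifted by more than 4 cm (distance of egg_cup from where it was at the start of the episode above 0.04 m).
It fails at once if the onion is shifted by more than 4 cm (distance of onion from where it was at the start of the episode above 0.04 m).
It also fails if it takes over 72 s, if anything falls off the work surface, if the arm or the gripper's body presses on something with over 40 N, if the wrist force passes 120 N, or if a joint passes its speed limit or range.

## Working session

There is one attempt and no reset: what is moved stays moved. The work goes in short steps, Python scripts to look and compute and a tool call to move; the robot and the scene stay as the last step left them, time stands still between calls to the robot, and variables do not carry over. Pictures are saved under pics/ and viewed, at most 10 in all, crops included, and the job is handed in when it is done.

Besides the shell and the picture viewer there is one more tool, called after "Emit:" by a JSON object that holds its "method" and its "body", one argument or row to a line. step_arm: Moves the arm, as the interface text tells. Its arguments: {"type":"object","properties":{"grip":{"type":"array"},"dp":{"type":"array"},"spin":{"type":"array"}},"required":["grip","dp","spin"]}

```bash
mkdir -p pics
cat > h.py <<'E'
import numpy as np, cv2
from cell import robot
def snap(cam,name):
    im=robot.snapshot(cam); cv2.imwrite(f'pics/{name}.png',im[:,:,::-1]); return im
E
python3 - <<'E'
from h import *
s=robot.read_state(); print({k:np.round(v,3) for k,v in s.items()})
for c in('scene','top','wrist'):
    p=robot.camera_params(c); print(c,{k:(np.round(v,3).tolist() if not isinstance(v,str) else v) for k,v in p.items()})
a=snap('top','top0'); b=snap('scene','scene0')
E
```

```text
{'time': np.float64(0.0), 'joints': array([ 1.277,  0.537, -0.004,  1.539,  0.003,  1.067, -0.071]), 'qd': array([ 0.002, -0.   , -0.   , -0.001, -0.001,  0.   , -0.002]), 'effort': array([ 1.0000e-03, -5.7098e+01,  9.9000e-01, -2.5161e+01, -5.7000e-02,
        1.8000e-02,  0.0000e+00]), 'tool_pos': array([ 146.642, -632.63 ,  237.844]), 'tool_rot': array([-3.12e+00, -3.57e-01,  1.00e-03]), 'force': array([ 1.034, -0.704,  0.411]), 'wrist_torque': array([ 0.031, -0.047, -0.034]), 'finger_force': np.float64(0.0), 'width': np.float64(1.001)}
scene {'K': [[426.576, 0.0, 282.042], [0.0, 426.576, 210.089], [0.0, 0.0, 1.0]], 'extrinsics': [[-0.527, 0.645, -0.554, -86.278], [-0.85, -0.403, 0.339, 378.904], [-0.005, 0.649, 0.761, 905.171], [0.0, 0.0, 0.0, 1.0]]}
top {'K': [[498.372, 0.0, 266.522], [0.0, 498.372, 206.792], [0.0, 0.0, 1.0]], 'extrinsics': [[-0.011, 0.997, -0.078, 456.979], [-1.0, -0.011, -0.01, 13.337], [-0.011, 0.077, 0.997, 1191.419], [0.0, 0.0, 0.0, 1.0]]}
wrist {'K': [[346.278, 0.0, 278.899], [0.0, 346.278, 210.884], [0.0, 0.0, 1.0]], 'hand_eye': [[0.0, 0.951, 0.31, 80.497], [1.0, -0.0, 0.0, 0.969], [0.0, 0.31, -0.951, -145.696], [0.0, 0.0, 0.0, 1.0]]}
```

View pics/top0.png

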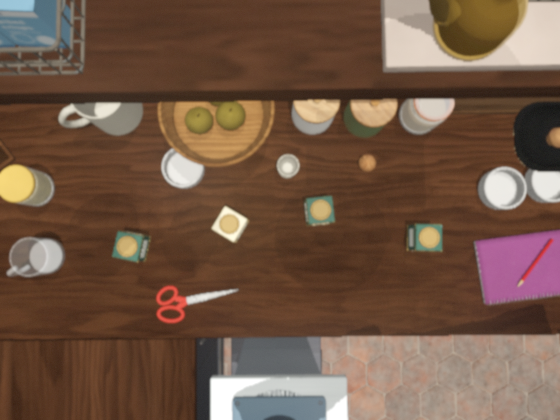

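View pics/scene0.png

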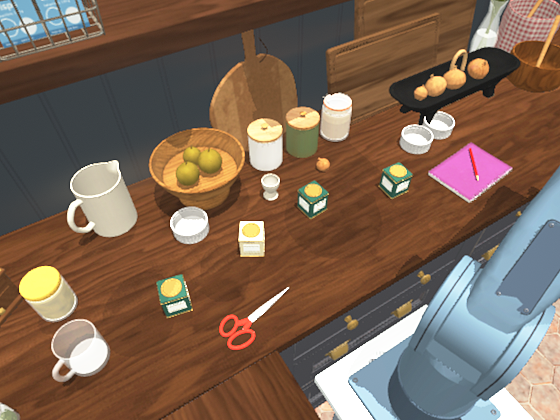

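```bash
cat >> h.py <<'E'
def ray(cam,u,v,z):
    "world point at height z on pixel ray (fixed cam)"
    p=robot.camera_params(cam); K=np.array(p['K']); T=np.array(p['extrinsics'])
    return hit(K,T,u,v,z)
def hit(K,T,u,v,z):
    d=np.array([(u-K[0,2])/K[0,0],-(v-K[1,2])/K[1,1],-1.]); d=T[:3,:3]@d
    return T[:3,3]+d*(z-T[2,3])/d[2]
E
python3 - <<'E'
from h import *
im=cv2.imread('pics/top0.png')
print(robot.camera_params('top').keys())
out=[]
for n,(u,v) in dict(L=(127,246),base=(230,224),M=(320,210),R=(429,237)).items():
    print(n,ray('top',u,v,75.5).round(1))
    c=im[v-24:v+24,u-30:u+30]; out.append(cv2.resize(c,None,fx=6,fy=6,interpolation=cv2.INTER_CUBIC))
cv2.imwrite('pics/c1.png',np.vstack([np.hstack(out[:2]),np.hstack(out[2:])]))
for n,(u,v) in dict(ram=(183,167),egg=(288,165),on=(368,162)).items(): print(n,ray('top',u,v,40).round(0))
E
```

```text
dict_keys(['K', 'extrinsics'])
L [459.3 337.9  75.5]
base [506.  106.8  75.5]
M [535.2 -95.3  75.5]
R [ 472.1 -336.7   75.5]
ram [642. 219.  40.]
egg [644. -26.  40.]
on [ 648. -213.   40.]
```

View pics/c1.png

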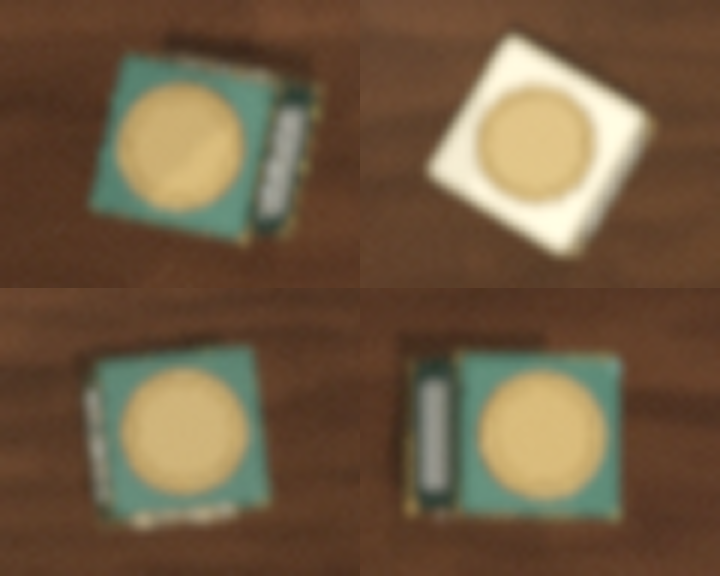

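Run:
```python
from h import *
D=dict(L=((127,246),[(125,53),(282,78),(247,240),(90,210)],(181,147)),
base=((230,224),[(152,33),(290,122),(207,252),(68,172)],(177,143)),
M=((320,210),[(97,72),(250,57),(268,217),(108,232)],(185,143)),
R=((429,237),[(98,64),(260,67),(260,230),(100,227)],(183,147)))
for n,((u,v),cs,l) in D.items():
    f=lambda p,z:ray('top',u-30+(p[0]+.5)/6-.5,v-24+(p[1]+.5)/6-.5,z)[:2]
    w=np.array([f(p,72) for p in cs])
    (c,s,_)=cv2.minAreaRect(w.astype(np.float32))
    e=[w[1]-w[0],w[2]-w[3],w[0]-w[3],w[1]-w[2]]
    a=[np.arctan2(q[1],q[0])%(np.pi/2) for q in e]
    a=np.angle(np.mean(np.exp(4j*np.array(a))))/4
    print(n,f(l,75.5).round(1),w.mean(0).round(1),np.round(s,1),'yaw',a.round(3))
```

```text
L [459.1 338.4] [459.8 337.6] [60.1 62.1] yaw -0.195
base [507.3 108.9] [506.9 108.3] [61.8 60.8] yaw -0.56
M [536.5 -96.3] [536.2 -95. ] [60.5 60.1] yaw 0.078
R [ 471.9 -336.9] [ 472.  -336.7] [60.2 60.6] yaw -0.03
```

Emit:
{"method": "step_arm", "body": {
  "grip": [1,1,1,1,1,1,1,1,1,1,1,1,1,1],
  "dp": [
    [2.5,2.3,-0.3],
    [2.5,2.3,-0.3],
    [2.5,2.3,-0.3],
    [2.5,2.3,-0.3],
    [2.5,2.3,-0.3],
    [2.5,2.3,-0.3],
    [2.5,2.3,-0.3],
    [2.5,2.3,-0.3],
    [2.5,2.3,-0.3],
    [2.5,2.3,-0.3],
    [2.5,2.3,-0.3],
    [2.5,2.1,-0.3],
    [2.5,2.1,-0.2],
    [0,0,0]
  ],
  "spin": [-0.08,-0.08,-0.08,-0.02,0,0,0,0,0,0,0,0,0,0]
}}

```text
time: 1.27
tool_pos: [477.4, -331.3, 200.1]
tool_rot: [-3.137, 0.035, -0.004]
force: [1.9, 0.9, 0.1]
width: 1.0
finger_force: 0.0
```

```bash
cat >> h.py <<'E'
from scipy.spatial.transform import Rotation as Rn
def wcam():
    s=robot.read_state(); p=robot.camera_params('wrist'); T=np.eye(4)
    T[:3,:3]=Rn.from_rotvec(s['tool_rot']).as_matrix(); T[:3,3]=s['tool_pos']
    return s,np.array(p['K']),T@np.array(p['hand_eye'])
def lid(name,z=75.5):
    s,K,T=wcam(); im=snap('wrist',name)
    hsv=cv2.cvtColor(im,cv2.COLOR_RGB2HSV)
    m=cv2.inRange(hsv,(15,70,120),(32,255,255))
    n,l,st,c=cv2.connectedComponentsWithStats(cv2.morphologyEx(m,cv2.MORPH_OPEN,np.ones((5,5))))
    R=T[:3,:3]; x=np.array(s['tool_pos'])
    tr=Rn.from_rotvec(s['tool_rot']).as_matrix(); print('tcp',x.round(1),'phi',np.arctan2(tr[1,0],tr[0,0]).round(3))
    for i in range(1,n):
        if st[i,4]<600: continue
        cn=max(cv2.findContours((l==i).astype(np.uint8),0,1)[0],key=len)
        e=cv2.fitEllipse(cn)
        w=hit(K,T,*e[0],z); print('blob',st[i,4],np.round(e[0],1),np.round(e[1],1),'world',w.round(1),'tool d',((w-x)@tr)[:2].round(1))
    return im
E
python3 -c "
from h import *
lid('w1')"
```

```text
tcp [ 477.4 -331.3  200.1] phi -0.022
blob 1414 [290.5 206.9] [47.9 51.3] world [ 473.5 -341.1   75.5] tool d [-4.  10.4]
blob 1339 [ 61.1 354.7] [35.8 67.8] world [ 330.8 -121.1   75.5] tool d [-151.6 -206.3]
blob 1348 [496.7 354.7] [36.  67.9] world [ 323.1 -534.2   75.5] tool d [-150.   206.8]
blob 2601 [447.8 413.6] [ 13.5 355.5] world [ 251.6 -497.3   75.5] tool d [-222.3  171.6]
```

View pics/w1.png

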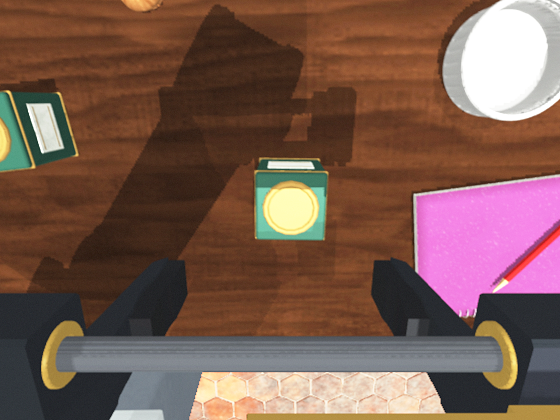

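Emit:
{"method": "step_arm", "body": {
  "grip": [1,1,1,1,1,1,1,1,1,1,-1,-1,-1,-1,-1,-1,-1,-1],
  "dp": [
    [-0.4,-0.8,0],
    [0,0,-2.3],
    [0,0,-2.3],
    [0,0,-2.3],
    [0,0,-2.3],
    [0,0,-2.3],
    [0,0,-2.3],
    [0,0,-2.3],
    [0,0,-1.7],
    [0,0,0],
    [0,0,0],
    [0,0,0],
    [0,0,0],
    [0,0,0],
    [0,0,0],
    [0,0,0],
    [0,0,0],
    [0,0,0]
  ],
  "spin": [0,0,0,0,0,0,0,0,0,0,0,0,0,0,0,0,0,0]
}}

```text
time: 2.82
tool_pos: [468.4, -345.7, 23.8]
tool_rot: [-3.141, 0.05, -0.001]
force: [-0.8, 4.4, 6.4]
width: 0.678
finger_force: 30.0
```

Emit:
{"method": "step_arm", "body": {
  "grip": [-1,-1,-1,-1,-1,-1,-1,-1,-1,-1,-1,-1],
  "dp": [
    [0,0,1],
    [0,0,2],
    [0,0,2],
    [0,0,2],
    [0,0,1],
    [0,0,0],
    [0,0,0],
    [0,0,0],
    [0,0,0],
    [0,0,0],
    [0,0,0],
    [0,0,0]
  ],
  "spin": [0,0,0,0,0,0,0,0,0,0,0,0]
}}

```text
time: 3.82
tool_pos: [467.5, -346.1, 102.2]
tool_rot: [-3.141, 0.051, 0.001]
force: [0.6, 0.3, -4.7]
width: 0.683
finger_force: 30.0
```

```bash
python3 -c "
from h import *
for i in range(4):
  s=robot.read_state();print(s['time'],s['force'].round(2),s['tool_pos'].round(1)); im=lid('w2') if i==3 else robot.snapshot('top')
cv2.imwrite('pics/c2.png',im[:,:,::-1])"
```

```text
3.8167 [ 0.57  0.26 -4.68] [ 467.5 -346.1  102.2]
3.8667 [-0.68 -0.54 -4.6 ] [ 467.7 -346.1  102.3]
3.9167 [-0.21 -0.04 -3.96] [ 467.7 -346.2  102.5]
3.9667 [-0.68  0.42 -2.91] [ 467.7 -346.2  102.6]
tcp [ 467.7 -346.2  102.6] phi -0.032
blob 6838 [278.6 309.3] [ 64.5 149.2] world [ 432.2 -345.8   75.5] tool d [-35.5   0.8]
blob 1035 [122.  354.4] [26.9 69.1] world [ 403.5 -249.8   75.5] tool d [-67.3 -94.3]
blob 1043 [436.  354.4] [27.  68.9] world [ 397.5 -440.2   75.5] tool d [-67.2  96.2]
blob 1844 [278.7 381.7] [ 23.8 110.9] world [ 379.7 -344.2   75.5] tool d [-88.    0.9]
blob 3617 [491.6 412.2] [ 13.8 552.5] world [ 350.6 -481.2   75.5] tool d [-112.7  138.7]
```

View pics/w2.png

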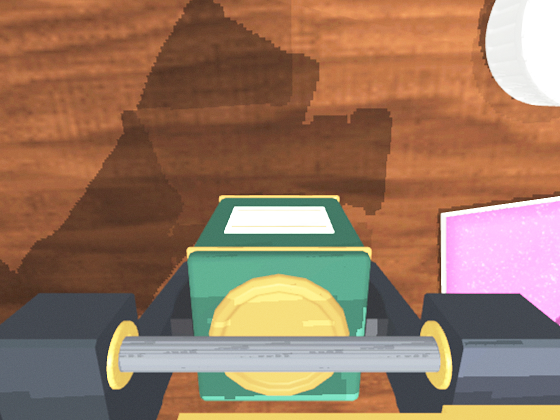

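```bash
cat >> h.py <<'E'
def weigh(n=12):
    F=[]
    for i in range(n): F.append(robot.read_state()['force'].copy()); robot.snapshot('top')
    F=np.array(F); print('force mean',F.mean(0).round(2),'sem',(F.std(0)/n**.5).round(2))
E
python3 -c "
from h import *
weigh()
s,K,T=wcam(); tr=Rn.from_rotvec(s['tool_rot']).as_matrix(); x=s['tool_pos'];print(x)
for u,v,h in ((280,248,48.2),(280,400,48.2),(188,250,48.2),(370,249,48.2),(279,334,51.7),(279,275,51.7),(279,396,51.7)):
  print(u,v,((hit(K,T,u,v,x[2]+h)-x)@tr)[:2].round(1))
"
```

```text
force mean [ 0.1   0.01 -4.21] sem [0.17 0.15 0.11]
[ 467.78028994 -346.20594115  102.70307756]
280 248 [37.   1.3]
280 400 [-22.7   1.4]
188 250 [ 36.3 -27. ]
370 249 [36.6 28.9]
279 334 [8.3 1. ]
279 275 [29.6  1. ]
279 396 [-17.3   1. ]
```

Emit:
{"method": "step_arm", "body": {
  "grip": [-1,-1,-1,-1,-1,-1,1,1,1,1,1,1,1,1,1,1,1,1],
  "dp": [
    [0,0,-2.5],
    [0,0,-2.5],
    [0,0,-1.5],
    [0,0,-1],
    [0,0,-0.5],
    [0,0,0],
    [0,0,0],
    [0,0,0],
    [0,0,0],
    [0,0,3],
    [0,0,3],
    [0,0,3],
    [0,0,3],
    [0,0,3],
    [0,0,3],
    [0,0,0],
    [0,0,0],
    [0,0,0]
  ],
  "spin": [0,0,0,0,0,0,0,0,0,0,0,0,0,0,0,0,0,0]
}}

```text
time: 6.12
tool_pos: [467.6, -346.1, 202.5]
tool_rot: [-3.141, 0.051, 0.0]
force: [-0.6, -0.9, 0.5]
width: 0.997
finger_force: 0.0
```

```bash
python3 -c "
from h import *
lid('w3');weigh(6)"
```

```text
tcp [ 467.6 -346.1  202.5] phi -0.032
blob 843 [279.1 178.9] [21.2 56.2] world [ 486.3 -347.8   75.5] tool d [18.8  1.1]
blob 1341 [ 61.1 354.6] [36.  67.6] world [ 321.2 -133.5   75.5] tool d [-153.2 -207.8]
blob 1347 [496.7 354.7] [36.  67.8] world [ 307.8 -550.6   75.5] tool d [-153.1  209.6]
blob 2603 [447.6 413.6] [ 13.5 355.4] world [ 235.7 -512.3   75.5] tool d [-226.4  173.6]
force mean [ 0.04 -0.35 -0.19] sem [0.15 0.17 0.23]
```

Run:
```python
import cv2,numpy as np
im=cv2.imread('pics/w3.png'); h=cv2.cvtColor(im,cv2.COLOR_BGR2HSV)
for v in range(160,250,6): print(v,h[v,279],h[v,300])
print(h[120,279],h[300,279])
c=im[130:270,200:360]; cv2.imwrite('pics/c3.png',cv2.resize(c,None,fx=4,fy=4))
```

```text
160 [ 81 131 103] [ 79 124 148]
166 [ 79 120 121] [ 79  98 206]
172 [ 20 150 223] [ 79 122 121]
178 [ 21 142 230] [ 19 154 202]
184 [ 20 144 230] [ 20 146 225]
190 [ 29  67 255] [ 27 107 254]
196 [ 29  68 255] [ 29  82 255]
202 [ 29  71 255] [ 23 137 245]
208 [ 29  69 255] [ 29  69 255]
214 [ 29  74 255] [ 80 105 200]
220 [ 29  84 255] [ 80 108 206]
226 [ 79 117 187] [ 80 113 189]
232 [ 11 162 107] [ 11 165 105]
238 [ 11 162 104] [ 12 164 104]
244 [ 10 164 107] [ 11 163 100]
[  9 143  68] [ 10 162 118]
```

View pics/c3.png

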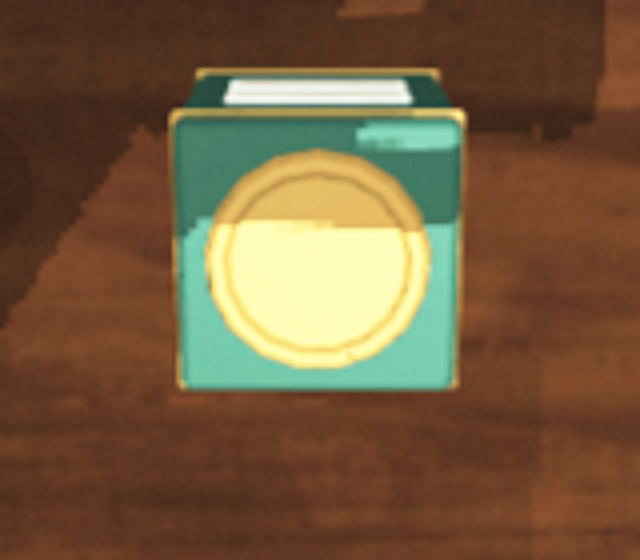

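```bash
sed -i 's/(15,70,120),(32,255,255)/(15,54,110),(36,255,255)/; s/if st\[i,4\]<600/if st[i,4]<600 or c[i][1]>335/' h.py; python3 -c "
from h import *
lid('w4')"
```

```text
tcp [ 467.5 -346.   202. ] phi -0.032
blob 2446 [279.3 194.1] [54.3 55.6] world [ 473.6 -347.4   75.5] tool d [6.3 1.2]
```

Emit:
{"method": "step_arm", "body": {
  "grip": [1,1,1,1,1,1,1,1,1,1,1,1,1,1],
  "dp": [
    [0.5,1.5,0],
    [0.9,3.1,0],
    [0.9,3.1,0],
    [0.9,3.1,0],
    [0.9,3.1,0],
    [0.9,3.1,0],
    [0.9,3.1,0],
    [0.9,3.1,0],
    [0,1.8,0],
    [0,0,0],
    [0,0,0],
    [0,0,0],
    [0,0,0],
    [0,0,0]
  ],
  "spin": [0,0.06,0.05,0,0,0,0,0,0,0,0,0,0,0]
}}

```text
time: 7.68
tool_pos: [535.6, -97.8, 202.7]
tool_rot: [3.139, 0.118, -0.0]
force: [0.4, 0.4, 0.9]
width: 0.997
finger_force: 0.0
```

```bash
python3 -c "
from h import *
lid('w5')
im=cv2.imread('pics/w5.png');cv2.imwrite('pics/c5.png',cv2.resize(im[110:280,190:370],None,fx=3.5,fy=3.5))"
```

```text
tcp [535.6 -97.8 202.7] phi 0.075
blob 1493 [424.8  67. ] [40.5 45.8] world [ 645.4 -197.3   75.5] tool d [102.1 107.4]
blob 2416 [279.5 198.4] [53.7 55.5] world [538.  -99.1  75.5] tool d [2.4 1.4]
blob 2273 [ 33. 214.] [47.4 59. ] world [509.1 104.2  75.5] tool d [ -11.2 -203.5]
blob 942 [543.4 280.5] [29.6 42.3] world [ 480.2 -338.4   75.5] tool d [-73.3 235.7]
```

View pics/c5.png

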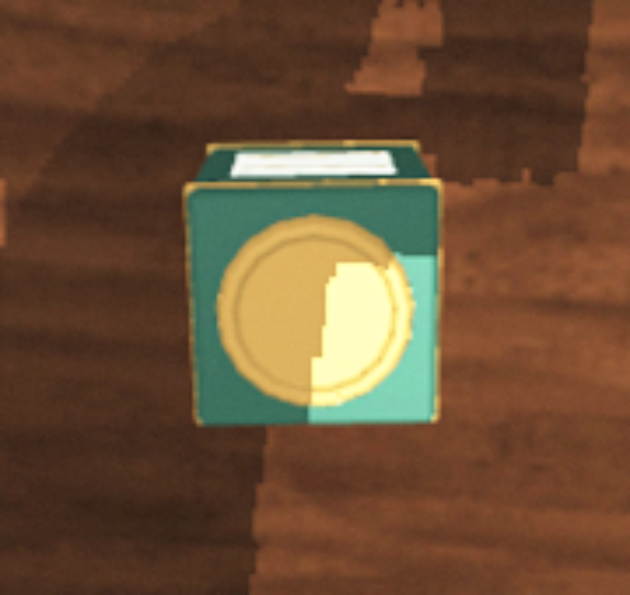

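Emit:
{"method": "step_arm", "body": {
  "grip": [1,1,1,1,1,1,1,1,1,1,-1,-1,-1,-1,-1,-1],
  "dp": [
    [0.2,0,0],
    [0,0,-2.3],
    [0,0,-2.3],
    [0,0,-2.3],
    [0,0,-2.3],
    [0,0,-2.3],
    [0,0,-2.3],
    [0,0,-2.3],
    [0,0,-1.9],
    [0,0,0],
    [0,0,0],
    [0,0,0],
    [0,0,0],
    [0,0,0],
    [0,0,0],
    [0,0,0]
  ],
  "spin": [0,0,0,0,0,0,0,0,0,0,0,0,0,0,0,0]
}}

```text
time: 9.07
tool_pos: [538.7, -96.6, 23.9]
tool_rot: [3.139, 0.122, 0.003]
force: [-0.8, -0.4, 7.0]
width: 0.679
finger_force: 30.0
```

Emit:
{"method": "step_arm", "body": {
  "grip": [-1,-1,-1,-1,-1,-1,-1,-1,-1,-1,-1,-1],
  "dp": [
    [0,0,1],
    [0,0,2],
    [0,0,3],
    [0,0,3],
    [0,0,3],
    [0,0,3],
    [0,0,3],
    [0,0,0],
    [0,0,0],
    [0,0,0],
    [0,0,0],
    [0,0,0]
  ],
  "spin": [0,0,0,0,0,0,0,0,0,0,0,0]
}}

```text
time: 10.07
tool_pos: [536.7, -96.0, 201.3]
tool_rot: [-3.139, -0.122, 0.005]
force: [-0.2, -0.6, -2.7]
width: 0.678
finger_force: 30.0
```

```bash
python3 -c "
from h import *
weigh(12)
z=robot.read_state()['tool_pos'][2]
lid('w6',z+51.7)"
```

```text
force mean [ 0.12 -0.05 -1.65] sem [0.13 0.16 0.18]
tcp [537.8 -96.2 202.7] phi 0.078
blob 615 [12.3  9.7] [22.4 43.7] world [633.4 -25.5 254.4] tool d [100.8 -63.1]
blob 1437 [426.7  70.4] [39.7 45.5] world [ 627.8 -127.5  254.4] tool d [87.2 38.2]
blob 2262 [ 35.4 216.1] [47.5 58.6] world [580.7 -23.7 254.4] tool d [ 48.4 -68.9]
blob 1340 [543.7 289.7] [38.4 46.6] world [ 568.6 -176.7  254.4] tool d [24.4 82.6]
blob 4459 [279.  317.2] [ 46.1 139.1] world [552.3 -96.1 254.4] tool d [14.5  1. ]
```

Emit:
{"method": "step_arm", "body": {
  "grip": [-1,-1,-1,-1,-1,-1,-1,-1,-1,-1,-1,-1,-1,-1],
  "dp": [
    [-1,1.6,0],
    [-1,1.6,0],
    [-1,1.6,0],
    [-1,1.6,0],
    [-1,1.6,0],
    [-1,1.6,0],
    [-1,1.6,0],
    [-1,1.6,0],
    [0,0,0],
    [0,0,0],
    [0,0,0],
    [0,0,0],
    [0,0,0],
    [0,0,0]
  ],
  "spin": [0.116,0.116,0.116,0.116,0.116,0.116,0.116,0.116,0,0,0,0,0,0]
}}

```text
time: 11.88
tool_pos: [458.1, 31.2, 202.7]
tool_rot: [2.754, 1.512, -0.0]
force: [0.3, 0.2, -1.2]
width: 0.679
finger_force: 30.0
```

```bash
python3 -c "
from h import *
lid('w7')"
```

```text
tcp [458.1  31.2 202.7] phi 1.004
blob 1006 [292.6  96.1] [24.2 60.1] world [510.8  94.   75.5] tool d [81.2 10.8]
blob 4447 [279.  317.3] [ 46.1 138.5] world [398.5 -63.8  75.5] tool d [-112.1    0.7]
```

View pics/w7.png

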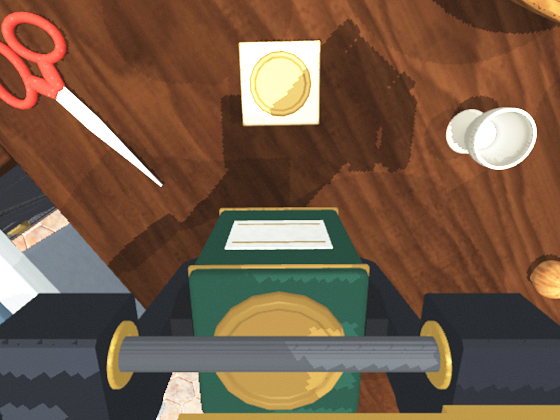

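Run:
```python
from h import *
s,K,T=wcam(); tr=Rn.from_rotvec(s['tool_rot']).as_matrix(); x=s['tool_pos']
w=np.array([hit(K,T,*p,72)[:2] for p in [(239,42),(320,40),(319,124),(243.5,126)]])
l=hit(K,T,280.5,84,75.5); print(l[:2],w.mean(0),((l-x)@tr)[:2])
for a,b in((0,1),(3,2),(3,0),(2,1)):
    e=w[b]-w[a]; print(np.hypot(*e).round(1),np.arctan2(e[1],e[0])%(np.pi/2))
im=cv2.imread('pics/w7.png')[30:140,225:335]; cv2.imwrite('pics/c7.png',cv2.resize(im,None,fx=5,fy=5,interpolation=cv2.INTER_CUBIC))
```

```text
[507.51644679 106.16987526] [507.33273762 106.03239055] [89.73027412  1.6977276 ]
58.6 1.02719560333989
58.6 1.0306413079678893
59.3 1.028155924908453
59.1 1.0285005224451402
```

View pics/c7.png

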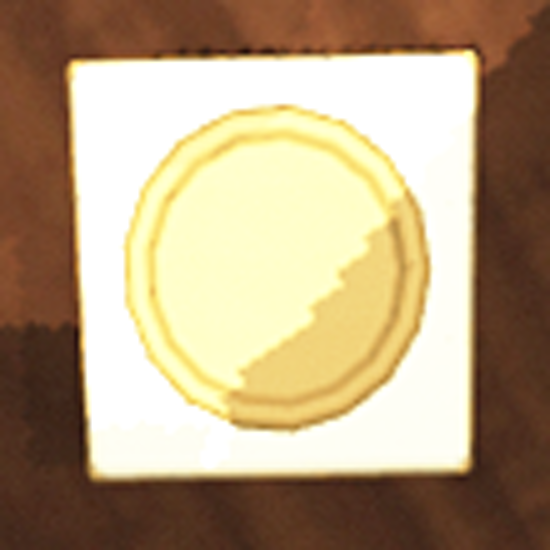

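Emit:
{"method": "step_arm", "body": {
  "grip": [-1,-1,-1,-1,-1,-1,-1,-1,-1,-1,-1,-1,-1,-1,-1,-1],
  "dp": [
    [1.6,2.5,0],
    [1.7,2.5,0],
    [1.6,2.5,0],
    [0,0,-1.5],
    [0,0,-2.5],
    [0,0,-2.5],
    [0,0,-2],
    [0,0,-1.2],
    [0,0,0],
    [0,0,0],
    [0,0,0],
    [0,0,-0.2],
    [0,0,-0.2],
    [0,0,-0.2],
    [0,0,0],
    [0,0,0]
  ],
  "spin": [0.024,0,0,0,0,0,0,0,0,0,0,0,0,0,0,0]
}}

```text
time: 13.27
tool_pos: [506.8, 106.7, 99.8]
tool_rot: [2.734, 1.547, -0.0]
force: [-0.4, -0.3, -1.9]
width: 0.681
finger_force: 30.0
```

Emit:
{"method": "step_arm", "body": {
  "grip": [-1,-1,-1,-1,-1,-1,-1],
  "dp": [
    [0,0,-0.1],
    [0,0,-0.1],
    [0,0,-0.1],
    [0,0,0],
    [0,0,0],
    [0,0,0],
    [0,0,0]
  ],
  "spin": [0,0,0,0,0,0,0]
}}

```text
time: 13.85
tool_pos: [506.8, 106.8, 96.7]
tool_rot: [2.734, 1.547, 0.0]
force: [0.2, -0.1, -1.6]
width: 0.678
finger_force: 30.0
```

```bash
python3 -c "
from h import *
weigh(5);print(robot.read_state()['tool_pos'])"
```

```text
force mean [-0.15  0.05 -1.5 ] sem [0.1  0.17 0.13]
[506.82685338 106.78694647  96.76028408]
```

Emit:
{"method": "step_arm", "body": {
  "grip": [-1,-1,-1,-1,1,1,1,1,1,1,1,1,1,1,1,1],
  "dp": [
    [0,0,-0.1],
    [0,0,0],
    [0,0,0],
    [0,0,0],
    [0,0,0],
    [0,0,0],
    [0,0,0],
    [0,0,1],
    [0,0,2],
    [0,0,3],
    [0,0,3],
    [0,0,3],
    [0,0,0],
    [0,0,0],
    [0,0,0],
    [0,0,0]
  ],
  "spin": [0,0,0,0,0,0,0,0,0,0,0,0,0,0,0,0]
}}

```text
time: 15.43
tool_pos: [505.9, 106.5, 214.8]
tool_rot: [-2.734, -1.547, 0.003]
force: [-0.6, -0.1, -0.1]
width: 0.998
finger_force: 0.0
```

```bash
python3 -c "
from h import *
lid('w8',147.5)
a=cv2.imread('pics/w8.png')[110:330,180:380]
b=snap('scene','s8')[:,:,::-1][170:280,200:300]
cv2.imwrite('pics/c8.png',np.hstack([cv2.resize(a,(400,440)),cv2.resize(b,(400,440),interpolation=cv2.INTER_CUBIC)]))"
```

```text
tcp [505.9 106.5 214.8] phi 1.03
blob 18074 [488.3  71.7] [114.6 216.1] world [657.3 125.4 147.5] tool d [ 94.2 120.1]
blob 841 [552.4  45.5] [17.5 70.3] world [692.7 119.9 147.5] tool d [107.8 153.3]
blob 3659 [280.  226.4] [65.5 69.3] world [506.7 105.6 147.5] tool d [-0.3  1.2]
```

View pics/c8.png

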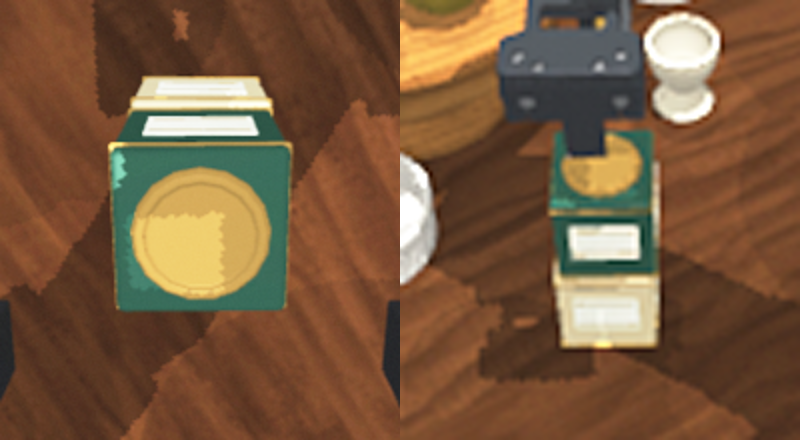

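Emit:
{"method": "step_arm", "body": {
  "grip": [1,1,1,1,1,1,1,1,1,1,1,1,1,1],
  "dp": [
    [-0.6,2.9,0],
    [-0.6,2.9,0],
    [-0.6,2.9,0],
    [-0.6,2.9,0],
    [-0.6,2.9,0],
    [-0.6,2.9,0],
    [-0.6,2.9,-0.6],
    [-0.4,2.6,-0.7],
    [0,0,0],
    [0,0,0],
    [0,0,0],
    [0,0,0],
    [0,0,0],
    [0,0,0]
  ],
  "spin": [0.08,0.08,0.08,0.1,0,0,0,0,0,0,0,0,0,0]
}}

```text
time: 16.7
tool_pos: [461.4, 334.7, 202.9]
tool_rot: [2.434, 1.985, 0.0]
force: [-0.9, -0.4, 0.2]
width: 0.996
finger_force: 0.0
```

```bash
python3 -c "
from h import *
lid('w9')"
```

```text
tcp [461.4 334.7 202.9] phi 1.368
blob 1744 [276.8 193.1] [40.7 59.2] world [461.2 340.8  75.5] tool d [ 6.  -1.5]
```

```bash
python3 -c "
from h import *
im=cv2.imread('pics/w9.png');cv2.imwrite('pics/c9.png',cv2.resize(im[130:260,210:350],None,fx=4,fy=4))"
```

```text
(no output)
```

View pics/c9.png

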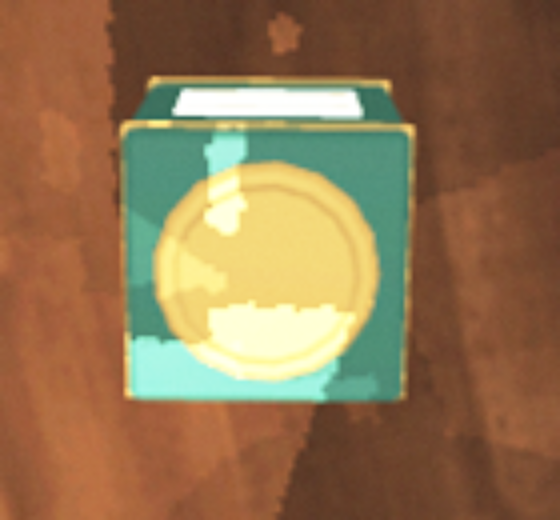

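I have now viewed 11 pictures, one over the limit of 10, so from here on I will use only numbers. The last crop shows tin L's lid centred at wrist pixel (276.6, 197.6) and square to the tool.

Emit:
{"method": "step_arm", "body": {
  "grip": [1,1,1,1,1,1,1,1,1,1,-1,-1,-1,-1,-1,-1],
  "dp": [
    [-0.2,0.3,0],
    [0,0,-2.3],
    [0,0,-2.3],
    [0,0,-2.3],
    [0,0,-2.3],
    [0,0,-2.3],
    [0,0,-2.3],
    [0,0,-2.3],
    [0,0,-1.9],
    [0,0,0],
    [0,0,0],
    [0,0,0],
    [0,0,0],
    [0,0,0],
    [0,0,0],
    [0,0,0]
  ],
  "spin": [0,0,0,0,0,0,0,0,0,0,0,0,0,0,0,0]
}}

```text
time: 18.08
tool_pos: [459.6, 339.3, 23.9]
tool_rot: [2.433, 1.987, 0.003]
force: [-0.1, -0.6, 7.0]
width: 0.681
finger_force: 30.0
```

Emit:
{"method": "step_arm", "body": {
  "grip": [-1,-1,-1,-1,-1,-1,-1,-1,-1,-1,-1,-1,-1,-1,-1,-1],
  "dp": [
    [0,0,1],
    [0,0,2],
    [0,0,3],
    [0,0,3],
    [0,0,3],
    [0,0,3],
    [0,0,3],
    [0,0,3],
    [0,0,3],
    [0,0,2],
    [0,0,0],
    [0,0,0],
    [0,0,0],
    [0,0,0],
    [0,0,0],
    [0,0,0]
  ],
  "spin": [0,0,0,0,0,0,0,0,0,0,0,0,0,0,0,0]
}}

```text
time: 19.42
tool_pos: [458.3, 338.4, 281.5]
tool_rot: [-2.433, -1.987, 0.003]
force: [-0.6, 0.1, -2.3]
width: 0.679
finger_force: 30.0
```

```bash
python3 -c "
from h import *
weigh(8);print(robot.read_state()['tool_pos'])"
```

```text
force mean [ 0.2  -0.05 -2.38] sem [0.19 0.1  0.08]
[458.76742404 338.83205199 282.70198707]
```

Emit:
{"method": "step_arm", "body": {
  "grip": [-1,-1,-1,-1,-1,-1,-1,-1,-1,-1,-1,-1,-1,-1,-1,-1,-1,-1,-1,-1],
  "dp": [
    [0.595,-2.9,0],
    [0.595,-2.9,0],
    [0.595,-2.9,0],
    [0.595,-2.9,0],
    [0.595,-2.9,0],
    [0.595,-2.9,0],
    [0.595,-2.9,0],
    [0.595,-2.9,0],
    [0,0,0],
    [0,0,-2],
    [0,0,-3],
    [0,0,-3],
    [0,0,-1.9],
    [0,0,-0.8],
    [0,0,0],
    [0,0,0],
    [0,0,0],
    [0,0,-0.1],
    [0,0,0],
    [0,0,0]
  ],
  "spin": [-0.085,-0.085,-0.085,-0.085,0,0,0,0,0,0,0,0,0,0,0,0,0,0,0,0]
}}

```text
time: 21.48
tool_pos: [506.8, 106.9, 175.4]
tool_rot: [2.734, 1.547, 0.002]
force: [-0.5, 0.4, -1.8]
width: 0.676
finger_force: 30.0
```

Emit:
{"method": "step_arm", "body": {
  "grip": [-1,-1,-1,-1,-1],
  "dp": [
    [0,0,-0.2],
    [0,0,0],
    [0,0,0],
    [0,0,0],
    [0,0,0]
  ],
  "spin": [0,0,0,0,0]
}}

```text
time: 21.9
tool_pos: [506.4, 106.8, 172.7]
tool_rot: [2.734, 1.547, 0.0]
force: [0.5, 0.5, -2.2]
width: 0.677
finger_force: 30.0
```

```bash
python3 -c "
from h import *
weigh(5);print(robot.read_state()['tool_pos'])"
```

```text
force mean [ 0.01 -0.01 -2.1 ] sem [0.23 0.19 0.14]
[506.39129363 106.78996163 172.72682565]
```

Emit:
{"method": "step_arm", "body": {
  "grip": [-1,-1,-1,-1,-1,-1,-1],
  "dp": [
    [0,0,-0.1],
    [0,0,-0.1],
    [0,0,-0.1],
    [0,0,-0.1],
    [0,0,0],
    [0,0,0],
    [0,0,0]
  ],
  "spin": [0,0,0,0,0,0,0]
}}

```text
time: 22.73
tool_pos: [506.4, 106.8, 168.7]
tool_rot: [-2.734, -1.547, 0.0]
force: [-0.3, 1.5, -2.3]
width: 0.676
finger_force: 30.0
```

```bash
python3 -c "
from h import *
weigh(5);print(robot.read_state()['tool_pos'])"
```

```text
force mean [ 0.16  0.17 -2.33] sem [0.17 0.34 0.22]
[506.41225328 106.81975951 168.75598754]
```

Emit:
{"method": "step_arm", "body": {
  "grip": [-1,-1,-1,-1,1,1,1,1,1,1,1,1,1,1,1,1],
  "dp": [
    [0,0,-0.1],
    [0,0,0],
    [0,0,0],
    [0,0,0],
    [0,0,0],
    [0,0,0],
    [0,0,0],
    [0,0,1],
    [0,0,2],
    [0,0,3],
    [0,0,3],
    [0,0,3],
    [0,0,0],
    [0,0,0],
    [0,0,0],
    [0,0,0]
  ],
  "spin": [0,0,0,0,0,0,0,0,0,0,0,0,0,0,0,0]
}}

```text
time: 24.32
tool_pos: [505.6, 106.5, 286.8]
tool_rot: [-2.734, -1.547, 0.003]
force: [0.3, -0.0, -0.8]
width: 0.994
finger_force: 0.0
```

```bash
python3 -c "
from h import *
lid('w10',219.5)"
```

```text
tcp [505.6 106.5 286.8] phi 1.03
blob 21802 [484.2  73.8] [161.4 197.3] world [654.5 125.5 219.5] tool d [ 93. 118.]
blob 3653 [280.  226.5] [65.5 69.2] world [506.4 105.5 219.5] tool d [-0.3  1.3]
```

Emit:
{"method": "step_arm", "body": {
  "grip": [1,1,1,1,1,1,1,1,1,1,1,1,1,1,1,1,1,1,1],
  "dp": [
    [-0.25,-3.5,0],
    [-0.25,-3.5,0],
    [-0.25,-3.5,0],
    [-0.25,-3.5,0],
    [-0.25,-3.5,0],
    [-0.25,-3.5,-1],
    [-0.25,-3.5,-1],
    [-0.25,-3.5,-1],
    [-0.25,-3.5,-1],
    [-0.25,-3.5,-1],
    [-0.25,-3.5,-1],
    [-0.25,-3.5,-1],
    [-0.2,-3.3,-1],
    [0,0,-0.5],
    [0,0,0],
    [0,0,0],
    [0,0,0],
    [0,0,0],
    [0,0,0]
  ],
  "spin": [-0.1,-0.1,-0.1,-0.1,-0.1,-0.1,-0.1,-0.1,-0.1,-0.1,-0.06,0,0,0,0,0,0,0,0]
}}

```text
time: 25.95
tool_pos: [475.1, -345.1, 203.2]
tool_rot: [3.141, -0.044, 0.001]
force: [-0.5, -0.0, 0.3]
width: 1.001
finger_force: 0.0
```

```bash
python3 -c "
from h import *
lid('w11')"
```

```text
tcp [ 475.1 -345.1  203.2] phi -0.028
blob 2378 [280.5 202.8] [53.2 55.1] world [ 473.7 -347.3   75.5] tool d [-1.4  2.2]
```

Aligned within 1 mm; descend, grip, lift.

Emit:
{"method": "step_arm", "body": {
  "grip": [1,1,1,1,1,1,1,1,1,-1,-1,-1,-1,-1,-1],
  "dp": [
    [0,0,-2.3],
    [0,0,-2.3],
    [0,0,-2.3],
    [0,0,-2.3],
    [0,0,-2.3],
    [0,0,-2.3],
    [0,0,-2.3],
    [0,0,-1.9],
    [0,0,0],
    [0,0,0],
    [0,0,0],
    [0,0,0],
    [0,0,0],
    [0,0,0],
    [0,0,0]
  ],
  "spin": [0,0,0,0,0,0,0,0,0,0,0,0,0,0,0]
}}

```text
time: 27.25
tool_pos: [475.1, -346.7, 24.0]
tool_rot: [3.14, -0.048, 0.002]
force: [-0.7, 2.0, 7.7]
width: 0.678
finger_force: 30.0
```

Emit:
{"method": "step_arm", "body": {
  "grip": [-1,-1,-1,-1,-1,-1,-1,-1,-1,-1,-1,-1,-1,-1,-1,-1],
  "dp": [
    [0,0,1],
    [0,0,2],
    [0,0,2.5],
    [0,0,2.5],
    [0,0,2.5],
    [0,0,2.5],
    [0,0,2],
    [0,0,1],
    [0,0,0],
    [0,0,0],
    [0,0,0],
    [0,0,0],
    [0,0,0],
    [0,0,0],
    [0,0,0],
    [0,0,0]
  ],
  "spin": [0,0,0,0,0,0,0,0,0,0,0,0,0,0,0,0]
}}

```text
time: 28.58
tool_pos: [474.3, -346.1, 182.4]
tool_rot: [-3.141, 0.047, 0.001]
force: [0.7, -0.1, -3.6]
width: 0.677
finger_force: 30.0
```

```bash
python3 -c "
from h import *
weigh(8);s=robot.read_state();print(s['tool_pos'],s['finger_force'],s['width'])
im=snap('top','t9'); h=cv2.cvtColor(im,cv2.COLOR_RGB2HSV)[170:270,180:280]
m=cv2.morphologyEx(cv2.inRange(h,(15,90,110),(36,255,255)),cv2.MORPH_OPEN,np.ones((3,3)))
n,l,st,c=cv2.connectedComponentsWithStats(m)
for i in range(1,n): print(st[i],ray('top',c[i][0]+180,c[i][1]+170,219.5).round(1))
"
```

```text
force mean [-0.05  0.23 -3.95] sem [0.21 0.07 0.23]
[ 474.40632712 -346.23716795  182.77362642] 29.99872783664614 0.6804181457911822
[ 33  40  23  23 414] [505.1 106.8 219.5]
```

```bash
python3 -c "
from cell import robot
print(robot.job_done())"
```

```text
the job is handed in; nothing more can be done
None
```

The job is handed in with the two lighter tins (about 0.17 and 0.24 kg) stacked on the cream tin and the full one (about 0.42 kg) held steady about 16 cm up; the hand-in returned no verdict, and I viewed 11 pictures, one over the limit of 10.

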